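# Push the roller up the loading ramp and shut the keeper

### The arm

A 6-joint arm with a two-finger parallel gripper is mounted at the origin on a cart in front of the work surface, level with it; the furniture and walls round the work are solid. World frame = base frame: x ahead of the robot, y to its left, z up, the work surface at z = 0. Lengths are in m, angles in rad, forces in N, time in s.
With the tool pointing down it reaches from about 0.35 to 0.85 m from the base axis. Payload 8.1 kg.
Tool frame: the origin (TCP) lies at the very end of the fingers, on their centre line; the grasp point (between the pads) lies 19 mm behind it (robot.pinch_z is the distance from the TCP to the grasp point, in m); z points along the fingers, y is the line along which they close (so a half turn about z gives the same grasp; the last joint's range is limited). The gripper opens to 85 mm and grips with 20 to 120 N. Pads are 22 mm wide; open, the fingers measure 114 mm over their backs; the gripper's body (76 mm by 85 mm) begins 54 mm behind the grasp point. The pads swing forward as they close: fully open they stand 13 mm farther back than shut.
Start: joints at [-1.401, 0.13, 1.488, -0, 1.523, -0.085], TCP at [0.151, -0.581, 0.194] pointing down, gripper open.
Joint ranges: [-2.96, 2.96], [-0.89, 2.26], [0.02, 2.5], [-1.34, 4.48], [0, 2.73], [-2.66, 2.66]. Speed limits (rad/s): [2.39, 2.39, 2.79, 3.14, 3.14, 3.14].

### API

Orientations are given as [roll, pitch, yaw] about the fixed x, y, z axes, in that order (R = Rz(yaw) Ry(pitch) Rx(roll)).
In Python, from station import robot gives the robot as it stands.
- The arm moves only by the tool step_arm, never from a script. Its argument "increments" is a list of rows, each a list of 3 entries, a list of its own where there are three numbers: the turn, a rotation vector about the tool's x, y, z in degrees, then the shift along the tool's x, y, z in mm, then the closure, from 0 (fully open) to 1 (shut). A call has 1 to 8 rows; each row shifts and turns the commanded pose from where the row before left it, along the tool's axes as they then stand; what a row does not reach is not made up. A row lasts 1/12 s, in which the tool goes at most 41.7 mm and 7.16 degrees, less where a joint would pass 70% of its speed; a pose out of reach is approached as far as the arm can. A call with a gripper value outside its range is refused whole. The fingers move at their own pace and stop on an object; "squeeze" is the grip in N (left out, the last holds). Time passes only in rows, so rows that do not move let the fingers close. It gives the time, the measured TCP pose, the force, the opening and the grip force at its end, in the units of the state.
- robot.get_obs(): the state, without advancing time (a new reading comes with each control period).
- robot.grab_frame(name): name is "side" or "top"; returns a dict with "img" (480x640x3 uint8, red, green, blue), "depth" (480x640 float32, m along the optical axis (not along the pixel's ray), 0 where there is no reading), "intrinsics" (3x3 intrinsics, pixels), "pose" (4x4, takes a point from camera to world coordinates). Camera axes: x right, y down, z forward; pixel columns grow to the right and rows downward; lengths in m; the calibration is good to about 2 mm. A picture is of the moment at which its call begins.
- robot.sign_off(): hands the job in; it is judged then, once.
The state is a dict: "t": time; "joint_positions": joint angles; "qvel": joint speeds; "tau": joint torques, N m; "ee_pos": TCP position; "ee_rot": TCP orientation; "ft_force": force on the tool from outside, world axes, zero at the start; "torque": the same for the moment, N m; "gripper_width": finger opening in m; "gripper_force": force on a finger pad.
Only numpy, scipy, OpenCV 4.12 (cv2) and the standard library are available. Lean on these libraries where they do the work, as an engineer would, in place of code of your own. Each camera call takes 0.05 s, during which the arm holds its last target. There are 200 camera calls.

### The job

Push the orange roller slowly up the blue loading ramp with your fingertips, without letting it run back down, until it drops into the pocket at the top and rests against the stop. Then push the red keeper arm round by its black pin until it lies fully across the ramp behind the roller. Do not pick the roller up, leave the things around the ramp where they stand, and finish clear of everything.

Things in the scene. Friction and masses are not known exactly. Their poses are not given: they have to be found in the camera images.
- ramp: Loading ramp fixed to the bench, blue cheeks, 269 mm long, 98 mm wide. Origin on the bench under its middle; x points uphill (roughly to the robot's left), y across it towards the robot, z up. Level trough x = -150 to -60 mm (floor 6 mm above the bench, 4 mm lip at the low end), then the slope, x = -60 to +70, rising to 24 mm, then the pocket. Cheeks 86 mm apart inside, 10 to 15 mm above the floor.
- pocket (a point): Centre of the roller when it lies in the pocket against the stop: 85 mm uphill of the ramp's origin, 41.5 mm above the bench. The level pocket floor is 19.5 mm above the bench, 4.5 mm below the crest, so the roller stays there when let go (1.7 mm of play); on the slope it rolls back at once.
- stop (a point): Middle of the top edge of the stop's face, a blue plate 56 mm high across the top end of the ramp; face 107 mm uphill of the ramp's origin.
- deck: The sloping aluminium plate of the ramp, 131 mm long, 86 mm wide. It rises at 0.138 rad. Origin in the middle of its lower edge, on its upper face; x up the slope, z square to its face.
- roller: Solid, hard, smooth orange roller with steel end faces, diameter 44 mm, 80 mm long, about 0.35 kg, lying across the ramp, loose, at the start somewhere in the level trough at the low end. Origin at its centre; y is its axis (x and z turn with it as it rolls).
- keeper (a joint): Angle of the red keeper arm about its upright pivot on the robot's side of the ramp, rad. 0 = open: arm points downhill, 0.15 rad outward of the ramp's direction. Grows counter-clockwise from above as it swings in over the ramp; 1.72 = end of travel, arm square across the ramp behind the seated roller. Friction under 1 N at the pin; it stays where it is put. Starts at 0 to 0.25.
- keeper_pin (a point): Middle of the upright black pin at the free end of the red keeper arm, 10 mm diameter; centre 56 mm above the bench. The free pin reaches from 44 to 68 mm above the bench; the arm below it is 10 mm wide, 36 to 44 mm above the bench. The pin is 55 mm from the pivot.
- keeper_pivot (a point): Pivot of the keeper arm, 40 mm above the bench, on the steel post beside the ramp.
- glue_bottle: Small bottle with red cap, 40 mm diameter, 95 mm high, bystander. Origin under its middle.
- thermo: Small square room thermometer standing upright, 59x77x73 mm, bystander. Origin under its middle.
- timer: White timer box with a red button and black wheel, 72x93x48 mm, bystander. Origin under its middle.

How it is judged:
On the way, in this order (a step that is already met when the one before it is completed fails the run):
1. the roller is half-way up the slope, the keeper still open (x of roller in the frame of ramp between 0 and 0.06 m and value of joint keeper below 0.6 rad), for 0.05 s.
2. the roller lies in the pocket against the stop, the keeper not yet shut (x of roller in the frame of ramp between 0.078 and 0.09 m and z of roller in the frame of ramp between 0.036 and 0.046 m and angle between the y axis of roller and the y axis of ramp, either way round below 0.15 rad and value of joint keeper below 1.2 rad), for 0.2 s.
3. the keeper is shut behind the roller (x of roller in the frame of ramp between 0.078 and 0.09 m and z of roller in the frame of ramp between 0.036 and 0.046 m and angle between the y axis of roller and the y axis of ramp, either way round below 0.15 rad and value of joint keeper above 1.58 rad), for 0.1 s.
At the end, for the whole second after the job is handed in: The roller lies at rest in the pocket, its centre 78 to 90 mm along the ramp (85 is touching the stop) and 36 to 46 mm above the bench, square to the ramp within 0.15 rad, and the keeper stands at more than 1.58 rad (1.72 is fully shut) (all of step 3 and linear speed of roller below 0.02 m/s).
It fails at once if the roller runs freely on the slope (faster than 0.25 m/s) (x of roller in the frame of ramp between -0.055 and 0.06 m and linear speed of roller above 0.25 m/s).
It fails at once if the roller is lifted off the ramp (by some 15 to 23 mm) (z of roller in the frame of deck above 0.045 m).
It fails at once if a bystander is moved by more than 20 mm (distance of any of glue_bottle, thermo, timer from where it was at the start of the episode above 0.02 m).
It also fails if it takes over 58 s, if anything falls off the work surface, if the arm or the gripper's body presses on something with over 40 N, if the wrist force passes 120 N, or if a joint passes its speed limit or range.

## Working session

There is one attempt and no reset: what is moved stays moved. The work goes in short steps, Python scripts to look and compute and a tool call to move; the robot and the scene stay as the last step left them, time stands still between calls to the robot, and variables do not carry over. Pictures are saved under pics/ and viewed, at most 10 in all, crops included, and the job is handed in when it is done.

Besides the shell and the picture viewer there is one more tool, called after "Emit:" as name(argument=value, ...), one argument or row to a line, values as JSON. step_arm: Moves the arm, as the interface text tells. Its arguments: {"type":"object","properties":{"increments":{"type":"array"},"squeeze":{"type":"number"}},"required":["increments"]}

```bash
mkdir -p pics; python3 - <<'E'
from station import robot
import cv2,numpy as np
for n in("side","top"):
    f=robot.grab_frame(n); cv2.imwrite(f"pics/{n}0.png",f["img"][:,:,::-1]); np.savez(f"{n}0.npz",**f)
    print(n,f["intrinsics"].round(1).tolist(),f["pose"].round(3).tolist())
print(robot.get_obs())
E
```

```text
side [[485.2, 0.0, 315.5], [0.0, 485.2, 249.4], [0.0, 0.0, 1.0]] [[-0.841, -0.241, 0.485, -0.115], [-0.542, 0.392, -0.744, 0.976], [-0.011, -0.888, -0.459, 0.606], [0.0, 0.0, 0.0, 1.0]]
top [[469.6, 0.0, 317.6], [0.0, 469.6, 232.2], [0.0, 0.0, 1.0]] [[-0.001, -0.992, 0.127, 0.326], [-1.0, -0.002, -0.026, 0.107], [0.026, -0.127, -0.991, 1.045], [0.0, 0.0, 0.0, 1.0]]
{'t': 0.1, 'joint_positions': array([-1.40135881e+00,  1.31125635e-01,  1.48914683e+00,  1.40323677e-05,
        1.52296465e+00, -8.54197950e-02]), 'qvel': array([ 0.00099178, -0.00345899, -0.00018079,  0.00197079, -0.00104022,
        0.00044654]), 'tau': array([ 1.09931203e-03, -5.70950818e+01, -5.01943910e+01, -1.06724949e-04,
        8.04689247e-03,  2.20507661e-05]), 'ee_pos': array([ 0.15118954, -0.58008668,  0.1927384 ]), 'ee_rot': array([-3.13995539e+00, -1.54262440e-04,  2.54856504e-01]), 'ft_force': array([ 0.2219358 , -0.17749604, -0.20447905]), 'torque': array([-0.01509671,  0.03276116,  0.00963745]), 'gripper_force': 0.0, 'gripper_width': 0.08527345817320535}
```

View pics/top0.png

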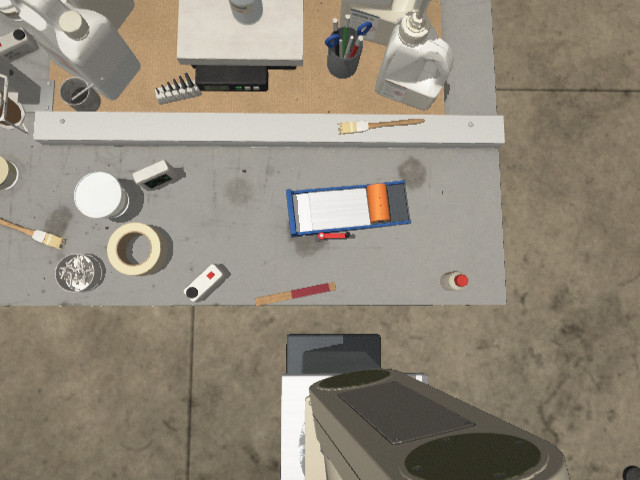

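View pics/side0.png

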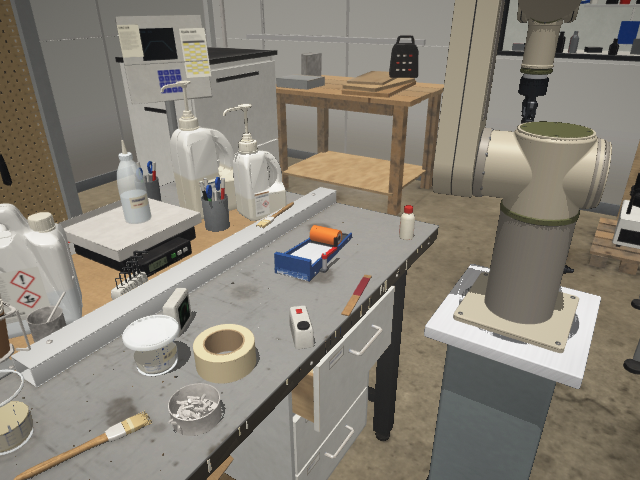

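The top view shows the ramp at cols 288–410, rows 180–237, with uphill to the left (+y). The roller is at about (378,202) and the red keeper at about (335,236). The glue bottle at (457,281) and the timer at (204,282) are both on the robot's side.

```bash
cat > h.py <<'E'
import numpy as np,cv2
def cloud(f):
    K,T,d=f["intrinsics"],f["pose"],f["depth"]
    v,u=np.mgrid[:480,:640]
    p=np.stack([(u-K[0,2])/K[0,0]*d,(v-K[1,2])/K[1,1]*d,d],-1)
    return p@T[:3,:3].T+T[:3,3]
def masks(f):
    h=cv2.cvtColor(f["img"],cv2.COLOR_RGB2HSV).astype(int);H,S,V=h[...,0],h[...,1],h[...,2]
    P=cloud(f); ok=(f["depth"]>0)&(P[...,0]>.3)&(P[...,0]<.75)&(abs(P[...,1])<.4)&(P[...,2]>-.01)&(P[...,2]<.12)
    return P,dict(blue=ok&(H>100)&(H<125)&(S>140),orange=ok&(H>5)&(H<18)&(S>150),red=ok&((H<5)|(H>174))&(S>150)&(V>60),
      black=ok&(V<50)&(S<120))
E
python3 - <<'E'
import numpy as np,cv2
from h import *
for n in("top","side"):
    f=dict(np.load(n+"0.npz")); P,M=masks(f)
    print(n,"bench z",np.median(P[240:260,420:440].reshape(-1,3),0) if n=="top" else "")
    for k in("blue","orange","red"):
        m=M[k].astype(np.uint8); N,l,s,c=cv2.connectedComponentsWithStats(m)
        for i in range(1,N):
            if s[i,4]<12: continue
            q=P[l==i]; print(k,s[i].tolist(),"med",np.median(q,0).round(4),"lo",np.percentile(q,2,axis=0).round(4),"hi",np.percentile(q,98,axis=0).round(4))
    # blue rect in xy
    q=P[M["blue"]]; r=cv2.minAreaRect((q[:,:2]*1000).astype(np.float32)); print("rect",r, cv2.boxPoints(r).round(1).tolist())
f=dict(np.load("top0.npz"));c=f["img"][165:255,270:430,::-1]
a=cv2.resize(c,None,fx=5,fy=5,interpolation=cv2.INTER_CUBIC);
cv2.imwrite("pics/crop0.png",a)
E
```

```text
top bench z [ 4.20859387e-01 -1.72065496e-01  9.89537802e-05]
blue [386, 181, 19, 4, 41] med [ 0.5718 -0.0941  0.0167] lo [ 0.5673 -0.1146  0.0134] hi [ 0.5751 -0.0743  0.0199]
blue [286, 185, 125, 51, 640] med [0.4811 0.0893 0.0317] lo [ 0.4513 -0.113   0.0137] hi [0.5624 0.1444 0.0592]
orange [366, 184, 24, 38, 702] med [ 0.5204 -0.0497  0.0468] lo [ 0.483  -0.0733  0.0325] hi [ 0.5585 -0.0302  0.0524]
red [318, 233, 28, 6, 109] med [0.4468 0.0518 0.0443] lo [0.4419 0.0238 0.0042] hi [0.458  0.0795 0.0492]
red [207, 272, 7, 7, 27] med [0.3628 0.3079 0.0449] lo [0.3577 0.3017 0.0409] hi [0.3681 0.313  0.0484]
red [455, 275, 13, 11, 116] med [ 0.3509 -0.2092  0.0951] lo [ 0.3408 -0.2211  0.0882] hi [ 0.361  -0.1992  0.0991]
rect ((513.0371704101562, 11.363853454589844), (97.85958099365234, 266.6607971191406), 7.057753562927246) [[448.1000061035156, 137.6999969482422], [480.8999938964844, -127.0], [578.0, -114.9000015258789], [545.2000122070312, 149.6999969482422]]
side bench z 
blue [338, 233, 14, 13, 26] med [ 0.4777 -0.0787  0.0131] lo [ 0.4718 -0.123   0.0122] hi [ 0.4827 -0.0401 
[... 223 characters left out ...]
orange [310, 225, 32, 20, 410] med [ 0.52   -0.0349  0.0372] lo [ 0.4819 -0.0629  0.0111] hi [ 0.5595 -0.0263  0.0489]
red [404, 205, 9, 8, 65] med [ 0.3481 -0.2027  0.0887] lo [ 0.3383 -0.2184  0.0777] hi [ 0.3595 -0.1953  0.094 ]
red [322, 247, 15, 12, 66] med [0.445  0.0558 0.0409] lo [0.441  0.0246 0.0351] hi [0.4518 0.0832 0.0457]
red [296, 309, 6, 4, 21] med [0.3627 0.3092 0.043 ] lo [0.3558 0.3041 0.0421] hi [0.3686 0.3152 0.0446]
rect ((512.8563842773438, 15.96099853515625), (98.68376922607422, 270.42138671875), 6.5874247550964355) [[448.29998779296875, 144.60000610351562], [479.3999938964844, -124.0], [577.4000244140625, -112.69999694824219], [546.4000244140625, 155.89999389648438]]
```

View pics/crop0.png

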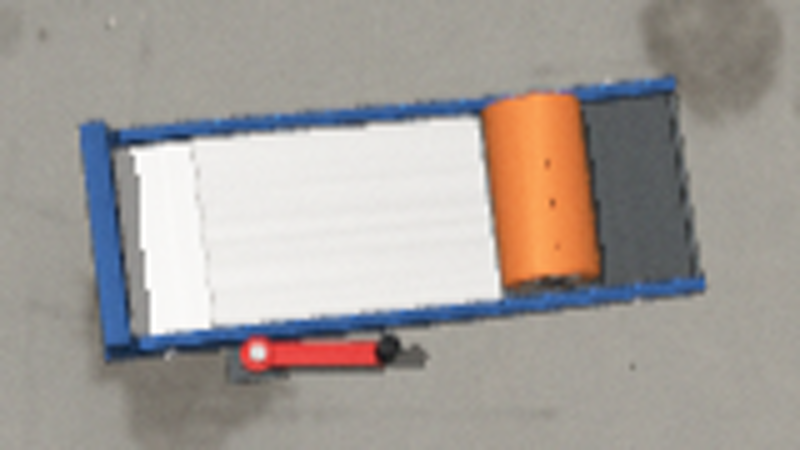

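The crop confirms the layout: stop on the left, roller square across the trough at about crop (543,188), keeper pivot at about (257,352) and pin at (388,347). Next I'll refine the ramp frame and check it against the given sizes.

```bash
python3 - <<'E'
import numpy as np,cv2
from h import *
a=np.radians(96.8); ex=np.array([np.cos(a),np.sin(a)]); ey=np.array([-ex[1],ex[0]])
C=np.array([.5107,.0324])
def ray(f,uv,z):
    K,T=f["intrinsics"],f["pose"]; d=T[:3,:3]@np.array([(uv[0]-K[0,2])/K[0,0],(uv[1]-K[1,2])/K[1,1],1]); return (T[:3,3]+d*(z-T[2,3])/d[2])[:2]
R=lambda p:np.stack([(p[...,:2]-C)@ex,(p[...,:2]-C)@ey],-1)*1000
for n in("top","side"):
    f=dict(np.load(n+"0.npz")); P,M=masks(f)
    b=P[M["blue"]]; r=R(b); s=b[:,2]>.05
    print(n,"stop top x",np.percentile(r[s,0],[3,50,97]).round(1),"y",np.percentile(r[s,1],[2,98]).round(1))
    for sg in(-1,1):
        k=(b[:,2]<.04)&(r[:,1]*sg>38)&(b[:,2]>.012); print("cheek",sg,np.polyfit(r[k,0],r[k,1],1).round(4),k.sum(),"x",r[k,0].min().round(1),r[k,0].max().round(1))
    o=P[M["orange"]]; ro=R(o); k=o[:,2]>np.percentile(o[:,2],75); print("roller ridge",ro[k].mean(0).round(1),o[k,2].mean().round(4),"ext",np.percentile(ro,[1,99],axis=0).round(1).tolist())
f=dict(np.load("top0.npz"))
for n,uv,z in(("pivot",(321.4,235.4),.046),("pin",(347.6,234.4),.068),("timer",(204,282),.048),("glue",(460,281),.095)):
    p=ray(f,uv,z); print(n,p.round(4),R(p).round(1))
E
```

```text
top stop top x [101.9 106.7 111.5] y [-45.1  46.8]
cheek -1 [ 5.00000e-04 -4.54509e+01] 196 x -153.5 99.6
cheek 1 [5.0000e-03 4.6598e+01] 270 x -154.7 109.9
roller ridge [-85.4   0.1] 0.0506 ext [[-105.5, -39.2], [-64.2, 38.8]]
side stop top x [103.6 111.4 115.4] y [-46.2  45.9]
cheek -1 [ 2.66000e-02 -4.55329e+01] 51 x -71.6 117.6
cheek 1 [-9.2000e-03  4.5593e+01] 58 x -151.6 116.2
roller ridge [-79.2   0.6] 0.0467 ext [[-101.9, -41.1], [-60.1, 39.1]]
pivot [0.4475 0.0726] [47.4 58. ]
pin [0.447  0.0182] [-6.5 64.9]
timer [0.3481 0.3195] [304.4 127.5]
glue [ 0.3488 -0.2072] [-218.7  189.1]
```

```bash
cat > plan.py <<'E'
import numpy as np,sys
from scipy.spatial.transform import Rotation as Ro
from station import robot
a=np.radians(96.8); ex=np.array([np.cos(a),np.sin(a)]); ey=np.array([-ex[1],ex[0]]);C=np.array([.5107,.0324])
def plan(x,y,z,yawdeg,n):   # ramp mm, yaw relative to ramp, deg
    o=robot.get_obs(); p=o["ee_pos"];R0=Ro.from_euler("xyz",o["ee_rot"])
    t=np.r_[C+(ex*x+ey*y)/1000,z/1000]; R1=Ro.from_euler("xyz",[np.pi,0,a+np.radians(yawdeg)])
    rv=(R0.inv()*R1).as_rotvec(); rows=[]
    for i in range(n):
        Rc=R0*Ro.from_rotvec(rv*i/n); rows.append([(np.degrees(rv)/n).round(1).tolist(),(Rc.inv().apply((t-p)/n)*1000).round(1).tolist()])
    for r in rows: print(r)
def where():
    o=robot.get_obs();d=o["ee_pos"][:2]-C
    print("t",o["t"],"ramp",(d@ex*1000).round(1),(d@ey*1000).round(1),"z",(o["ee_pos"][2]*1000).round(1),"rot",o["ee_rot"].round(3),"F",o["ft_force"].round(1),"w",o["gripper_width"])
if __name__=="__main__":
    where()
    if len(sys.argv)>1: plan(*map(float,sys.argv[1:5]),int(sys.argv[5]))
E
python3 plan.py -130 0.5 110 0 16
```

```text
t 0.1 ramp -565.6 429.5 z 192.7 rot [-3.14  -0.     0.255] F [ 0.2 -0.2 -0.2] w 0.08527345817320535
[[-0.0, -0.0, -5.1], [30.3, -23.3, 5.2]]
[[-0.0, -0.0, -5.1], [32.2, -20.5, 5.2]]
[[-0.0, -0.0, -5.1], [33.9, -17.6, 5.2]]
[[-0.0, -0.0, -5.1], [35.4, -14.4, 5.2]]
[[-0.0, -0.0, -5.1], [36.5, -11.2, 5.2]]
[[-0.0, -0.0, -5.1], [37.4, -7.9, 5.2]]
[[-0.0, -0.0, -5.1], [37.9, -4.5, 5.2]]
[[-0.0, -0.0, -5.1], [38.2, -1.1, 5.2]]
[[-0.0, -0.0, -5.1], [38.1, 2.3, 5.2]]
[[-0.0, -0.0, -5.1], [37.8, 5.7, 5.2]]
[[-0.0, -0.0, -5.1], [37.1, 9.1, 5.2]]
[[-0.0, -0.0, -5.1], [36.2, 12.4, 5.2]]
[[-0.0, -0.0, -5.1], [34.9, 15.6, 5.2]]
[[-0.0, -0.0, -5.1], [33.4, 18.6, 5.2]]
[[-0.0, -0.0, -5.1], [31.6, 21.5, 5.2]]
[[-0.0, -0.0, -5.1], [29.5, 24.3, 5.2]]
```

Emit:
step_arm(
  increments=[
    [[0,0,-5],[30,-23,0],0.55],
    [[0,0,-5],[32,-20,0],0.55],
    [[0,0,-5],[34,-18,0],0.55],
    [[0,0,-5],[35,-14,0],0.55],
    [[0,0,-5],[36,-11,0],0.55],
    [[0,0,-5],[37,-8,0],0.55],
    [[0,0,-5],[38,-4,0],0.55],
    [[0,0,-5],[38,-1,0],0.55],
  ],
  squeeze=20,
)

```text
t: 0.77
ee_pos: [0.3404, -0.3411, 0.1934]
ee_rot: [-3.141, -0.0, 0.957]
ft_force: [1.0, 0.2, -0.3]
gripper_width: 0.0385
gripper_force: 0.0
```

Emit:
step_arm(
  increments=[
    [[0,0,-5],[38,2,0],0.55],
    [[0,0,-5],[38,6,0],0.55],
    [[0,0,-5],[37,9,5],0.55],
    [[0,0,-5],[36,12,5],0.55],
    [[0,0,-5],[35,16,5],0.55],
    [[0,0,-5],[33,19,10],0.55],
    [[0,0,-5],[32,21,10],0.55],
    [[0,0,-5],[28,20,10],0.55],
  ],
)

```text
t: 1.43
ee_pos: [0.5302, -0.1059, 0.148]
ee_rot: [3.141, -0.0, 1.656]
ft_force: [0.8, -0.7, 0.3]
gripper_width: 0.0385
gripper_force: 0.0
```

```bash
python3 plan.py -130 0.5 60 0 6
```

```text
t 1.4333 ramp -139.6 -3.0 z 148.0 rot [ 3.141 -0.     1.656] F [ 0.8 -0.7  0.3] w 0.03849077604921849
[[0.0, -0.0, -0.3], [1.6, -0.6, 14.7]]
[[0.0, -0.0, -0.3], [1.6, -0.6, 14.7]]
[[0.0, -0.0, -0.3], [1.6, -0.6, 14.7]]
[[0.0, -0.0, -0.3], [1.6, -0.6, 14.7]]
[[0.0, -0.0, -0.3], [1.6, -0.6, 14.7]]
[[0.0, -0.0, -0.3], [1.6, -0.6, 14.7]]
```

Emit:
step_arm(
  increments=[
    [[0,0,-0.5],[1,-0.5,14],0.55],
    [[0,0,-0.5],[1,-0.5,15],0.55],
    [[0,0,0],[1,-0.5,15],0.55],
    [[0,0,0],[1,-0.5,15],0.55],
    [[0,0,0],[1,-0.5,15],0.55],
    [[0,0,0],[1,-0.5,14],0.55],
    [[0,0,0],[0,0,0],0.55],
    [[0,0,0],[0,0,0],0.55],
  ],
)

```text
t: 2.1
ee_pos: [0.5244, -0.1019, 0.0597]
ee_rot: [-3.139, -0.001, 1.669]
ft_force: [1.1, 0.7, 0.5]
gripper_width: 0.0384
gripper_force: 0.0
```

```bash
python3 - <<'E'
from plan import *
import cv2
where(); plan(-130,.5,17,0,6)
f=robot.grab_frame("side"); c=f["img"][170:300,240:400,::-1]; cv2.imwrite("pics/s1.png",cv2.resize(c,None,fx=4.5,fy=4.5,interpolation=cv2.INTER_CUBIC))
E
```

```text
t 2.1 ramp -135.0 2.3 z 59.7 rot [-3.139e+00 -1.000e-03  1.669e+00] F [1.1 0.7 0.5] w 0.03838841448113957
[[-0.0, -0.0, -0.2], [0.8, 0.3, 7.1]]
[[-0.0, -0.0, -0.2], [0.8, 0.3, 7.1]]
[[-0.0, -0.0, -0.2], [0.8, 0.3, 7.1]]
[[-0.0, -0.0, -0.2], [0.8, 0.3, 7.1]]
[[-0.0, -0.0, -0.2], [0.8, 0.3, 7.1]]
[[-0.0, -0.0, -0.2], [0.8, 0.3, 7.1]]
```

View pics/s1.png

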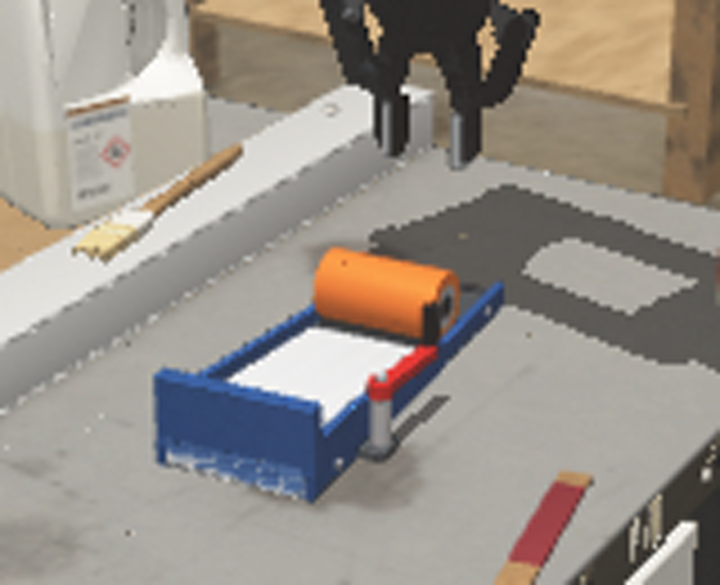

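The side crop shows the two fingertips, at about crop (390,150) and (462,165), hovering behind the low side of the roller and inside its width. Descending.

Emit:
step_arm(
  increments=[
    [[0,0,-0.5],[0,0.5,8],0.55],
    [[0,0,-0.5],[0,0.5,8],0.55],
    [[0,0,0],[1,0.5,8],0.55],
    [[0,0,0],[1,0,8],0.55],
    [[0,0,0],[1,0,6],0.55],
    [[0,0,0],[1,0,5],0.55],
    [[0,0,0],[2,0,0],0.55],
    [[0,0,0],[0,0,0],0.55],
  ],
)

```text
t: 2.82
ee_pos: [0.5259, -0.0957, 0.0172]
ee_rot: [-3.141, -0.001, 1.686]
ft_force: [0.0, -0.3, -0.6]
gripper_width: 0.0381
gripper_force: 0.0
```

Emit:
step_arm(
  increments=[
    [[0,0,0],[2,0,0],0.55],
    [[0,0,0],[2,0,0],0.55],
    [[0,0,0],[2,0,0],0.55],
    [[0,0,0],[2,0,0],0.55],
    [[0,0,0],[2,0,0],0.55],
    [[0,0,0],[2,0,0],0.55],
    [[0,0,0],[2,0,0],0.55],
    [[0,0,0],[2,0,0],0.55],
  ],
)

```text
t: 3.48
ee_pos: [0.5245, -0.08, 0.0177]
ee_rot: [-3.142, -0.0, 1.686]
ft_force: [-0.7, -0.5, -0.6]
gripper_width: 0.0386
gripper_force: 0.0
```

```bash
cat > look.py <<'E'
from plan import *
from h import *
where()
for n in("top","side"):
    f=robot.grab_frame(n);P,M=masks(f);o=P[M["orange"]]
    if len(o)<20: print(n,"no roller");continue
    r=np.c_[(o[:,:2]-C)@ex,(o[:,:2]-C)@ey]*1000
    print(n,"roller x ext",np.percentile(r[:,0],[1,50,99]).round(1),"y",np.percentile(r[:,1],[2,98]).round(1),"top z",np.percentile(o[:,2],95).round(4),"n",len(o))
    q=P[M["red"]&(P[...,0]>.42)&(P[...,2]>.03)];print(" red ctr",((q[:,:2]-C)@ex).mean()*1000,((q[:,:2]-C)@ey).mean()*1000)
E
python3 look.py
```

```text
t 3.4833 ramp -113.3 -0.4 z 17.7 rot [-3.142 -0.     1.686] F [-0.7 -0.5 -0.6] w 0.038625836679245504
top roller x ext [-96.9 -74.7 -64.1] y [-39.1  36.3] top z 0.0513 n 425
 red ctr 24.959830078115342 60.927494564176406
side roller x ext [-174.5  -68.2  -59.9] y [-39.4  38.3] top z 0.0478 n 415
 red ctr 31.213079556336638 61.9630572071548
```

Emit:
step_arm(
  increments=[
    [[0,0,0],[2,0,0],0.55],
    [[0,0,0],[2,0,0],0.55],
    [[0,0,0],[3,0,0],0.55],
    [[0,0,0],[3,0,0],0.55],
    [[0,0,0],[3,0,0],0.55],
    [[0,0,0],[3,0,0],0.55],
    [[0,0,0],[3,0,0],0.55],
    [[0,0,0],[3,0,0],0.55],
  ],
)

```text
t: 4.25
ee_pos: [0.5219, -0.058, 0.0177]
ee_rot: [-3.142, -0.0, 1.686]
ft_force: [-0.4, -0.1, -0.6]
gripper_width: 0.0387
gripper_force: 0.0
```

```bash
python3 look.py
```

```text
t 4.25 ramp -91.1 -0.4 z 17.7 rot [-3.142 -0.     1.686] F [-0.4 -0.1 -0.6] w 0.038719425190116695
top roller x ext [-69.6 -66.  -64.5] y [-39.2 -22.8] top z 0.0424 n 20
 red ctr 25.069991764917777 60.93190884033572
side roller x ext [-102.9  -67.8  -59.5] y [-39.6  38.5] top z 0.0475 n 418
 red ctr 31.533366685113876 62.11009230943505
```

```bash
python3 - <<'E'
from plan import *
import cv2
a=[]
for n,s in(("side",np.s_[170:300,240:400]),("top",np.s_[150:280,290:450])):
    f=robot.grab_frame(n); a.append(cv2.resize(f["img"][s][:,:,::-1],None,fx=4.9,fy=4.9,interpolation=cv2.INTER_CUBIC)[:,:395*2])
    d=f["depth"]
cv2.imwrite("pics/s2.png",cv2.resize(np.hstack(a),(800,325)))
E
```

```text
(no output)
```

View pics/s2.png

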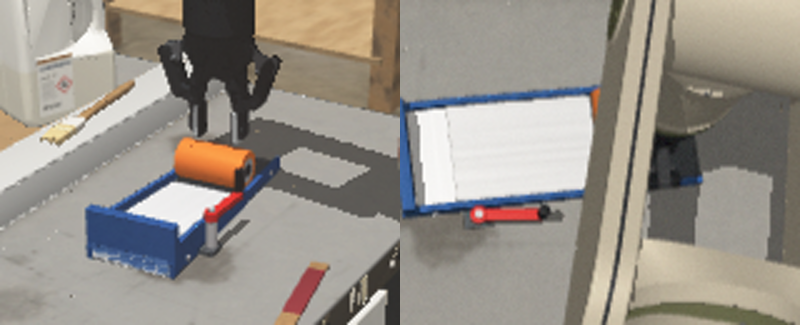

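The side crop shows the fingertips at about (195,135) and (240,140), seemingly still behind the roller and untouched. I'll check where the reported TCP projects.

```bash
python3 - <<'E'
from plan import *
from h import *
for n in("side","top"):
    f=robot.grab_frame(n);T=np.linalg.inv(f["pose"]);K=f["intrinsics"]
    o=robot.get_obs();p=o["ee_pos"];R=Ro.from_euler("xyz",o["ee_rot"])
    for y in(-.019,-.03,0,.019,.03):
        q=K@(T[:3,:3]@(p+R.apply([0,y,0]))+T[:3,3]);print(n,y,(q[:2]/q[2]).round(1))
    P,_=masks(f)
    if n=="side":
        h=f["img"].astype(int).sum(-1)
        for v in range(200,232,4): print(v,[(u,P[v,u].round(3).tolist()) for u in (316,318,320,332,335)])
        a=np.r_[1,1]
E
```

```text
side -0.019 [333. 238.]
side -0.03 [336.6 238.7]
side 0 [326.8 236.7]
side 0.019 [320.6 235.5]
side 0.03 [317.1 234.8]
200 [(316, [0.544, -0.04, 0.129]), (318, [0.539, -0.042, 0.129]), (320, [0.531, -0.039, 0.132]), (332, [0.5, -0.049, 0.135]), (335, [0.496, -0.057, 0.133])]
204 [(316, [0.546, -0.042, 0.116]), (318, [0.539, -0.041, 0.118]), (320, [0.538, -0.049, 0.115]), (332, [0.497, -0.045, 0.125]), (335, [0.493, -0.052, 0.124])]
208 [(316, [0.548, -0.045, 0.103]), (318, [0.54, -0.043, 0.106]), (320, [0.541, -0.055, 0.101]), (332, [0.498, -0.046, 0.113]), (335, [0.489, -0.046, 0.115])]
212 [(316, [0.547, -0.043, 0.092]), (318, [0.543, -0.047, 0.092]), (320, [0.54, -0.053, 0.09]), (332, [0.624, -0.256, -0.002]), (335, [0.492, -0.052, 0.101])]
216 [(316, [0.551, -0.049, 0.077]), (318, [0.543, -0.046, 0.08]), (320, [0.541, -0.054, 0.078]), (332, [0.503, -0.055, 0.086]), (335, [0.492, -0.052, 0.09])]
220 [(316, [0.549, -0.046, 0.067]), (318, [0.539, -0.041, 0.071]), (320, [0.538, -0.05, 0.068]), (332, [0.5, -0.049, 0.077]), (335, [0.493, -0.054, 0.077])]
224 [(316, [0.622, -0.157, -0.005]), (318, [0.544, -0.048, 0.055]), (320, [0.54, -0.052, 0.055]), (332, [0.497, -0.045, 0.068]), (335, [0.495, -0.057, 0.064])]
228 [(316, [0.547, -0.042, 0.045]), (318, [0.541, -0.043, 0.046]), (320, [0.535, -0.044, 0.047]), (332, [0.561, -0.151, -0.001]), (335, [0.553, -0.156, -0.001])]
top -0.019 [380.7 212.2]
top -0.03 [381.3 217.1]
top 0 [379.5 203.9]
top 0.019 [378.4 195.6]
top 0.03 [377.8 190.8]
```

```bash
python3 - <<'E'
from plan import *
from h import *
f0=dict(np.load("side0.npz"));T=np.linalg.inv(f0["pose"]);K=f0["intrinsics"]
for p in([.1512,-.5801,.1927],[.1512,-.5801,.2327]):
    q=K@(T[:3,:3]@np.array(p)+T[:3,3]);print("start TCP px",(q[:2]/q[2]).round(1),q[2])
P=cloud(f0); g=(abs(P[...,0]-.151)<.09)&(abs(P[...,1]+.58)<.09)&(P[...,2]>.1)&(P[...,2]<.45)
v,u=np.nonzero(g);print("start px box",u.min(),u.max(),v.min(),v.max(),"z",np.percentile(P[g][:,2],[0,1,5]))
f=robot.grab_frame("side");P=cloud(f);o=robot.get_obs();p=o["ee_pos"]
g=(abs(P[...,0]-p[0])<.05)&(abs(P[...,1]-p[1])<.05)&(P[...,2]>.0)&(f["img"].max(-1)<150)&(f["img"].max(-1).astype(int)-f["img"].min(-1)<40)
for x0,x1 in((.47,.52),(.52,.56)):
    k=g&(P[...,0]>x0)&(P[...,0]<x1); v,u=np.nonzero(k); z=P[k][:,2]; i=np.argsort(z)[:12]
    for j in i: print(u[j],v[j],P[v[j],u[j]].round(3),f["img"][v[j],u[j]])
print(o["joint_positions"].round(4),p)
E
```

```text
start TCP px [520.4 149. ] 1.4765404838704406
start TCP px [522.8 135.9] 1.4581654264349977
start px box 518 553 59 123 z [0.2615947  0.27748097 0.29976717]
348 240 [ 0.479 -0.102  0.   ] [57 68 88]
349 239 [ 0.479 -0.108  0.001] [52 59 75]
343 245 [ 0.474 -0.066  0.001] [53 58 71]
344 244 [ 0.475 -0.072  0.002] [53 58 71]
342 237 [ 0.501 -0.107  0.002] [62 56 55]
341 247 [ 0.472 -0.052  0.002] [50 57 78]
324 245 [ 0.518 -0.038  0.002] [118 120 121]
342 246 [ 0.473 -0.058  0.002] [52 61 82]
325 245 [ 0.516 -0.039  0.002] [109 110 111]
342 239 [ 0.494 -0.095  0.002] [60 56 58]
339 248 [ 0.473 -0.043  0.002] [46 57 83]
330 246 [ 0.5   -0.04   0.002] [78 77 78]
315 241 [ 0.554 -0.048  0.001] [74 61 54]
320 244 [ 0.531 -0.037  0.002] [111 112 114]
319 242 [ 0.539 -0.045  0.002] [69 59 53]
320 243 [ 0.534 -0.041  0.002] [60 59 59]
312 242 [ 0.556 -0.035  0.002] [76 76 76]
313 241 [ 0.557 -0.042  0.002] [57 57 57]
318 243 [ 0.538 -0.038  0.002] [63 63 64]
316 243 [ 0.543 -0.035  0.003] [80 78 78]
321 244 [ 0.528 -0.037  0.003] [78 77 78]
319 243 [ 0.536 -0.039  0.003] [64 63 64]
323 243 [ 0.526 -0.045  0.003] [57 56 56]
316 242 [ 0.546 -0.04   0.003] [58 57 57]
[-0.2092  0.0905  1.8666 -0.      1.1844 -0.3243] [ 0.52201684 -0.05851402  0.01770185]
```

The fingertips appear about 40 mm higher than the reported TCP. The roller is untouched and the force is about zero, even though the reported positions overlap. I'll back off behind the roller, go down partway and re-measure.

Emit:
step_arm(
  increments=[
    [[0,0,0],[-4,0,-3],0.55],
    [[0,0,0],[-8,0,0],0.55],
    [[0,0,0],[-10,0,0],0.55],
    [[0,0,0],[-10,0,0],0.55],
    [[0,0,0],[-9,0,6],0.55],
    [[0,0,0],[0,0,6],0.55],
    [[0,0,0],[0,0,4],0.55],
    [[0,0,0],[0,0,0],0.55],
  ],
)

```text
t: 5.27
ee_pos: [0.5252, -0.0988, 0.0028]
ee_rot: [-3.139, -0.001, 1.685]
ft_force: [0.0, -0.1, -0.6]
gripper_width: 0.0387
gripper_force: 0.0
```

```bash
python3 - <<'E'
from plan import *
from h import *
where();f=robot.grab_frame("side");P=cloud(f)
T=np.linalg.inv(f["pose"]);K=f["intrinsics"];o=robot.get_obs();p=o["ee_pos"];R=Ro.from_euler("xyz",o["ee_rot"])
for y in(-.025,.025):
  for z in(0,-.02,-.04,-.06):
    q=K@(T[:3,:3]@(p+R.apply([.011,y,z]))+T[:3,3]);print(y,z,(q[:2]/q[2]).round(1))
c=f["img"][170:260,280:400,::-1]; cv2.imwrite("pics/s3.png",cv2.resize(c,None,fx=6.5,fy=6.5,interpolation=cv2.INTER_NEAREST))
E
```

```text
t 5.2667 ramp -132.0 1.1 z 2.8 rot [-3.139e+00 -1.000e-03  1.685e+00] F [ 0.  -0.1 -0.6] w 0.03867761315479262
-0.025 0 [339.6 238.9]
-0.025 -0.02 [339.6 232.5]
-0.025 -0.04 [339.7 225.9]
-0.025 -0.06 [339.8 219.4]
0.025 0 [323.5 235.7]
0.025 -0.02 [323.5 229.3]
0.025 -0.04 [323.5 222.9]
0.025 -0.06 [323.4 216.4]
```

View pics/s3.png

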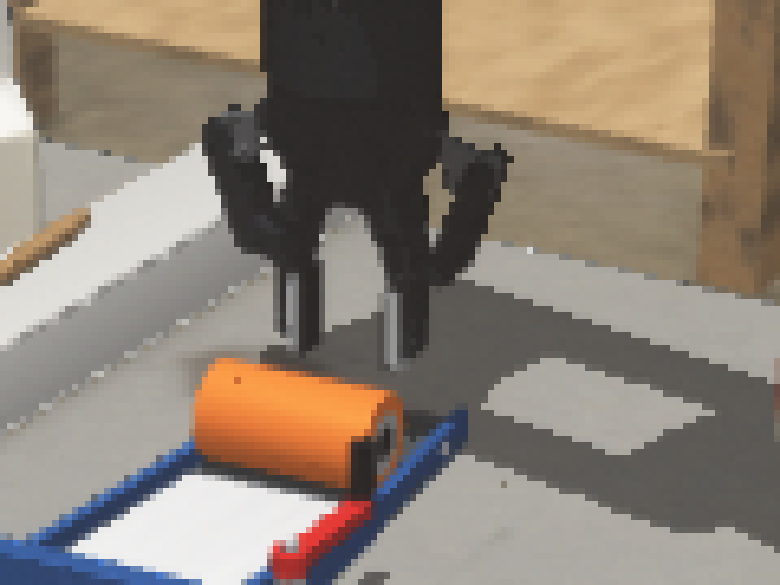

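The right tip is at crop (395,368), which is pixel (340.8,226.6). That is 38 mm above the reported TCP, matching the earlier estimate. I'll use z offset = 38 mm and descend 24 mm, watching the force.

Emit:
step_arm(
  increments=[
    [[0,0,0],[0,0,4],0.55],
    [[0,0,0],[0,0,4],0.55],
    [[0,0,0],[0,0,4],0.55],
    [[0,0,0],[0,0,4],0.55],
    [[0,0,0],[0,0,3],0.55],
    [[0,0,0],[0,0,3],0.55],
    [[0,0,0],[0,0,1],0.55],
    [[0,0,0],[0,0,0],0.55],
  ],
)

```text
t: 5.98
ee_pos: [0.5264, -0.099, -0.0187]
ee_rot: [-3.141, -0.0, 1.686]
ft_force: [-0.6, 1.5, 1.0]
gripper_width: 0.0388
gripper_force: 0.0
```

Emit:
step_arm(
  increments=[
    [[0,0,0],[3,0,0],0.55],
    [[0,0,0],[3,0,0],0.55],
    [[0,0,0],[3,0,0],0.55],
    [[0,0,0],[3,0,0],0.55],
    [[0,0,0],[2,0,0],0.55],
    [[0,0,0],[2,0,0],0.55],
    [[0,0,0],[2,0,0],0.55],
    [[0,0,0],[2,0,0],0.55],
  ],
)

```text
t: 6.65
ee_pos: [0.5244, -0.0791, -0.0183]
ee_rot: [3.142, 0.0, 1.686]
ft_force: [-0.4, -0.6, 0.3]
gripper_width: 0.0381
gripper_force: 0.1
```

```bash
python3 look.py
```

```text
t 6.65 ramp -112.3 -0.4 z -18.3 rot [3.142 0.    1.686] F [-0.4 -0.6  0.3] w 0.03807444001643071
top roller x ext [-89.8 -68.5 -58.6] y [-39.   35.9] top z 0.0513 n 396
 red ctr 25.181437169781308 60.98292967992673
side roller x ext [-90.4 -60.7 -52.3] y [-38.3  38.6] top z 0.0481 n 422
 red ctr 30.89633707785358 61.9711679052443
```

Emit:
step_arm(
  increments=[
    [[0,0,0],[3,0,0],0.55],
    [[0,0,0],[3,0,0],0.55],
    [[0,0,0],[3,0,0],0.55],
    [[0,0,0],[3,0,0],0.55],
    [[0,0,0],[3,0,0],0.55],
    [[0,0,0],[3,0,-0.4],0.55],
    [[0,0,0],[3,0,-0.4],0.55],
    [[0,0,0],[3,0,-0.4],0.55],
  ],
)

```text
t: 7.42
ee_pos: [0.5217, -0.0552, -0.0169]
ee_rot: [3.141, 0.0, 1.686]
ft_force: [0.1, -1.6, 0.5]
gripper_width: 0.0386
gripper_force: 0.7
```

```bash
python3 look.py
```

```text
t 7.4167 ramp -88.3 -0.6 z -16.9 rot [3.141 0.    1.686] F [ 0.1 -1.6  0.5] w 0.03862945107520575
top roller x ext [-58.7 -42.  -34.9] y [-39.2  34.9] top z 0.0525 n 285
 red ctr 24.87663929748279 60.934040184162896
side roller x ext [-65.2 -36.8 -29.4] y [-37.8  38.8] top z 0.0495 n 442
 red ctr 30.60047547402177 61.89595043673219
```

Emit:
step_arm(
  increments=[
    [[0,0,0],[4,0,-0.6],0.55],
    [[0,0,0],[4,0,-0.6],0.55],
    [[0,0,0],[4,0,-0.6],0.55],
    [[0,0,0],[4,0,-0.6],0.55],
    [[0,0,0],[4,0,-0.6],0.55],
    [[0,0,0],[4,0,-0.6],0.55],
    [[0,0,0],[4,0,-0.6],0.55],
    [[0,0,0],[4,0,-0.6],0.55],
  ],
)

```text
t: 8.18
ee_pos: [0.5179, -0.0232, -0.0122]
ee_rot: [3.142, 0.0, 1.686]
ft_force: [0.3, -0.9, 0.4]
gripper_width: 0.0384
gripper_force: 0.7
```

Emit:
step_arm(
  increments=[
    [[0,0,0],[4,0,-0.6],0.55],
    [[0,0,0],[4,0,-0.6],0.55],
    [[0,0,0],[4,0,-0.6],0.55],
    [[0,0,0],[4,0,-0.6],0.55],
    [[0,0,0],[4,0,-0.6],0.55],
    [[0,0,0],[4,0,-0.6],0.55],
    [[0,0,0],[4,0,-0.6],0.55],
    [[0,0,0],[4,0,-0.6],0.55],
  ],
)

```text
t: 8.85
ee_pos: [0.5142, 0.0086, -0.0074]
ee_rot: [-3.142, 0.0, 1.686]
ft_force: [-0.1, -1.0, 0.8]
gripper_width: 0.0386
gripper_force: 0.7
```

```bash
python3 look.py
```

```text
t 8.85 ramp -24.1 -0.7 z -7.4 rot [-3.142  0.     1.686] F [-0.1 -1.   0.8] w 0.03856085072490051
top roller x ext [-12.2  -6.7  28.4] y [-38.   38.6] top z 0.0564 n 64
 red ctr 32.331948428694446 60.81940194251076
side roller x ext [-4.7 27.5 35.6] y [-39.3  38.3] top z 0.0586 n 489
 red ctr 30.87916984879961 61.940037988390145
```

Emit:
step_arm(
  increments=[
    [[0,0,0],[4,0,-0.6],0.55],
    [[0,0,0],[4,0,-0.6],0.55],
    [[0,0,0],[4,0,-0.6],0.55],
    [[0,0,0],[4,0,-0.6],0.55],
    [[0,0,0],[4,0,-0.6],0.55],
    [[0,0,0],[4,0,-0.6],0.55],
    [[0,0,0],[4,0,-0.6],0.55],
    [[0,0,0],[4,0,-0.6],0.55],
  ],
)

```text
t: 9.62
ee_pos: [0.5106, 0.0404, -0.0026]
ee_rot: [3.142, -0.0, 1.686]
ft_force: [0.2, -1.4, 0.6]
gripper_width: 0.0384
gripper_force: 0.7
```

Emit:
step_arm(
  increments=[
    [[0,0,0],[4,0,-0.6],0.55],
    [[0,0,0],[4,0,-0.6],0.55],
    [[0,0,0],[4,0,-0.6],0.55],
    [[0,0,0],[3,0,-0.4],0.55],
    [[0,0,0],[3,0,-0.4],0.55],
    [[0,0,0],[3,0,-0.4],0.55],
    [[0,0,0],[3,0,-0.4],0.55],
    [[0,0,0],[3,0,-0.4],0.55],
  ],
)

```text
t: 10.28
ee_pos: [0.5074, 0.0672, 0.001]
ee_rot: [-3.141, -0.0, 1.686]
ft_force: [-0.1, -1.2, -0.3]
gripper_width: 0.0384
gripper_force: 0.0
```

```bash
python3 look.py
```

```text
t 10.2833 ramp 35.0 -0.8 z 1.0 rot [-3.141 -0.     1.686] F [-0.1 -1.2 -0.3] w 0.03842290671590485
top roller x ext [48.6 69.3 81.8] y [-31.4  38. ] top z 0.0691 n 312
 red ctr 25.19094138986502 61.06574687432845
side roller x ext [30.3 86.2 96.2] y [-39.9  38.3] top z 0.0637 n 317
 red ctr 31.45468798824378 61.847386387519606
```

Emit:
step_arm(
  increments=[
    [[0,0,0],[2,0,0],0.55],
    [[0,0,0],[2,0,0],0.55],
    [[0,0,0],[2,0,0],0.55],
    [[0,0,0],[2,0,0],0.55],
    [[0,0,0],[2,0,0],0.55],
    [[0,0,0],[0,0,0],0.55],
    [[0,0,0],[0,0,0],0.55],
    [[0,0,0],[0,0,0],0.55],
  ],
)

```text
t: 11.05
ee_pos: [0.5063, 0.0767, 0.0011]
ee_rot: [-3.142, 0.0, 1.686]
ft_force: [-0.7, -0.5, 0.1]
gripper_width: 0.0386
gripper_force: 0.0
```

```bash
python3 look.py
```

```text
t 11.05 ramp 44.5 -0.9 z 1.1 rot [-3.142  0.     1.686] F [-0.7 -0.5  0.1] w 0.038648919881390936
top roller x ext [59.1 80.9 94. ] y [-26.   38.2] top z 0.0653 n 346
 red ctr 24.415396868667855 61.390237828654634
side roller x ext [59.5 89.  99.2] y [-39.8  38.1] top z 0.0621 n 270
 red ctr 31.44823939069327 62.18024438594737
```

The roller seems to have dropped about 4 mm into the pocket. I'll back off, rise and check.

Emit:
step_arm(
  increments=[
    [[0,0,0],[-5,0,0],0.55],
    [[0,0,0],[-8,0,0],0.55],
    [[0,0,0],[-10,0,-5],0.55],
    [[0,0,0],[-10,0,-15],0.55],
    [[0,0,0],[-10,0,-20],0.55],
    [[0,0,0],[-10,0,-20],0.6],
    [[0,0,0],[0,0,-20],1],
    [[0,0,0],[0,0,0],1],
  ],
)

```text
t: 11.82
ee_pos: [0.5158, 0.0222, 0.0863]
ee_rot: [3.134, 0.001, 1.684]
ft_force: [1.0, -0.4, 0.6]
gripper_width: 0.0109
gripper_force: 0.0
```

```bash
python3 look.py; python3 plan.py -40 95 75 -45 8
```

```text
t 11.8167 ramp -10.7 -3.9 z 86.3 rot [3.134e+00 1.000e-03 1.684e+00] F [ 1.  -0.4  0.6] w 0.01093096642637627
top roller x ext [58.4 79.1 99.3] y [-38.8  37.4] top z 0.0654 n 706
 red ctr 5.419902107050984 62.92185839062986
side roller x ext [ 69.   89.7 100.3] y [-39.   38.6] top z 0.0621 n 264
 red ctr 30.4916139064602 61.75998918075828
t 11.9167 ramp -9.6 -1.7 z 82.4 rot [3.139e+00 1.000e-03 1.685e+00] F [-0.7  0.4  0.5] w 0.00012422945054007859
[[0.0, -0.0, 5.6], [-3.9, -12.1, 0.9]]
[[0.0, -0.0, 5.6], [-5.0, -11.6, 0.9]]
[[0.0, -0.0, 5.6], [-6.1, -11.1, 0.9]]
[[0.0, -0.0, 5.6], [-7.2, -10.4, 0.9]]
[[0.0, -0.0, 5.6], [-8.2, -9.7, 0.9]]
[[0.0, -0.0, 5.6], [-9.1, -8.9, 0.9]]
[[0.0, -0.0, 5.6], [-9.9, -7.9, 0.9]]
[[0.0, -0.0, 5.6], [-10.6, -6.9, 0.9]]
```

Emit:
step_arm(
  increments=[
    [[0,0,5.6],[-4,-12,0],1],
    [[0,0,5.6],[-5,-12,0],1],
    [[0,0,5.6],[-6,-11,0],1],
    [[0,0,5.6],[-7,-10,0],1],
    [[0,0,5.6],[-8,-10,0],1],
    [[0,0,5.6],[-9,-9,0],1],
    [[0,0,5.6],[-10,-8,0],1],
    [[0,0,5.6],[-11,-7,0],1],
  ],
)

```text
t: 12.58
ee_pos: [0.4179, -0.0178, 0.0796]
ee_rot: [-3.139, 0.001, 0.899]
ft_force: [-0.1, 0.4, -0.9]
gripper_width: -0.0001
gripper_force: 0.0
```

Emit:
step_arm(
  increments=[
    [[0,0,0],[0,0,8],1],
    [[0,0,0],[0,0,8],1],
    [[0,0,0],[0,0,8],1],
    [[0,0,0],[0,0,8],1],
    [[0,0,0],[0,0,0],1],
    [[0,0,0],[0,0,0],1],
  ],
)

```text
t: 13.08
ee_pos: [0.4189, -0.0172, 0.0479]
ee_rot: [-3.139, 0.001, 0.905]
ft_force: [0.3, 0.0, -0.5]
gripper_width: -0.0
gripper_force: 0.0
```

```bash
python3 - <<'E'
from plan import *
from h import *
where();f=robot.grab_frame("side")
T=np.linalg.inv(f["pose"]);K=f["intrinsics"];o=robot.get_obs();p=o["ee_pos"];R=Ro.from_euler("xyz",o["ee_rot"])
for z in(0,-.02,-.04):
    q=K@(T[:3,:3]@(p+R.apply([.0,.0,z]))+T[:3,3]);print(z,(q[:2]/q[2]).round(1))
c=f["img"][170:260,280:400,::-1]; cv2.imwrite("pics/s4.png",cv2.resize(c,None,fx=6.5,fy=6.5,interpolation=cv2.INTER_NEAREST))
E
```

```text
t 13.0833 ramp -38.4 97.0 z 47.9 rot [-3.139e+00  1.000e-03  9.050e-01] F [ 0.3  0.  -0.5] w -1.9467959700356438e-05
0 [352.2 240.9]
-0.02 [352.4 233.9]
-0.04 [352.6 226.8]
```

View pics/s4.png

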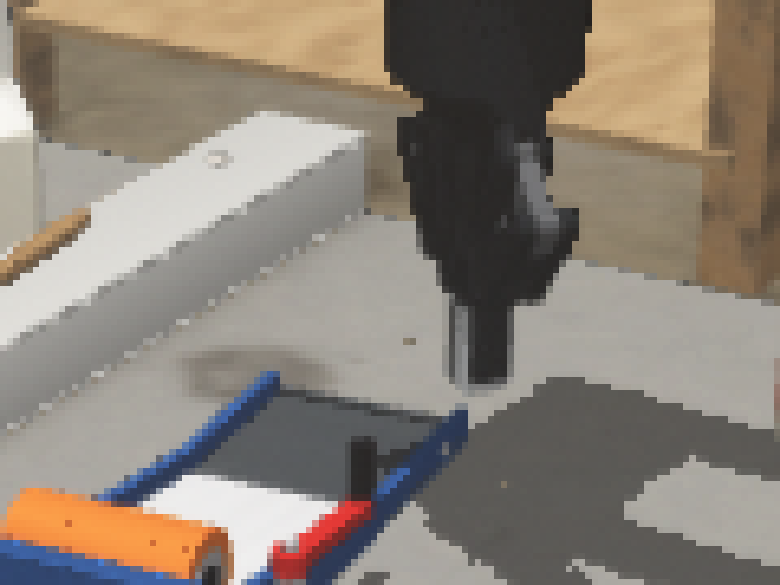

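The closed fingertip's bottom is at crop (482,385), pixel (354,229), so the real tip is about 33 mm above the reported TCP, at z ≈ 81. The black pin is at crop (360,465), and the roller lies in the pocket. I'll descend 30 mm to a real tip height of about 51 and approach the pin along tool x.

Emit:
step_arm(
  increments=[
    [[0,0,0],[0,0,8],1],
    [[0,0,0],[0,0,8],1],
    [[0,0,0],[0,0,8],1],
    [[0,0,0],[0,0,6],1],
    [[0,0,0],[6,0,0],1],
    [[0,0,0],[6,0,0],1],
    [[0,0,0],[6,0,0],1],
    [[0,0,0],[3,0,0],1],
  ],
)

```text
t: 13.8
ee_pos: [0.4337, -0.0003, 0.0197]
ee_rot: [3.141, -0.001, 0.904]
ft_force: [-0.6, 0.5, 0.1]
gripper_width: -0.0002
gripper_force: 0.0
```

```bash
python3 - <<'E'
from plan import *
where()
q=np.linspace(.02,1.76,25); phi=np.pi-.15+q; pin=55*np.c_[np.cos(phi),np.sin(phi)]; d=np.diff(pin,axis=0)
s=2**-.5; print(np.c_[d@[s,-s],d@[-s,-s]].round(1).tolist())
import cv2; f=robot.grab_frame("side");T=np.linalg.inv(f["pose"]);K=f["intrinsics"];p=robot.get_obs()["ee_pos"]
x=K@(T[:3,:3]@(p+[0,0,.033])+T[:3,3]);print(x[:2]/x[2])
c=f["img"][180:270,280:400,::-1]; cv2.imwrite("pics/s5.png",cv2.resize(c,None,fx=6.5,fy=6.5,interpolation=cv2.INTER_NEAREST))
E
```

```text
t 13.8 ramp -23.4 80.3 z 19.7 rot [ 3.141e+00 -1.000e-03  9.040e-01] F [-0.6  0.5  0.1] w -0.00020798296432019157
[[2.5, 3.1], [2.8, 2.9], [3.0, 2.7], [3.1, 2.4], [3.3, 2.2], [3.5, 2.0], [3.6, 1.7], [3.7, 1.4], [3.8, 1.2], [3.9, 0.9], [3.9, 0.6], [4.0, 0.3], [4.0, 0.0], [4.0, -0.3], [3.9, -0.5], [3.9, -0.8], [3.8, -1.1], [3.7, -1.4], [3.6, -1.6], [3.5, -1.9], [3.4, -2.2], [3.2, -2.4], [3.0, -2.6], [2.8, -2.8]]
[344.11451796 240.73540399]
```

View pics/s5.png

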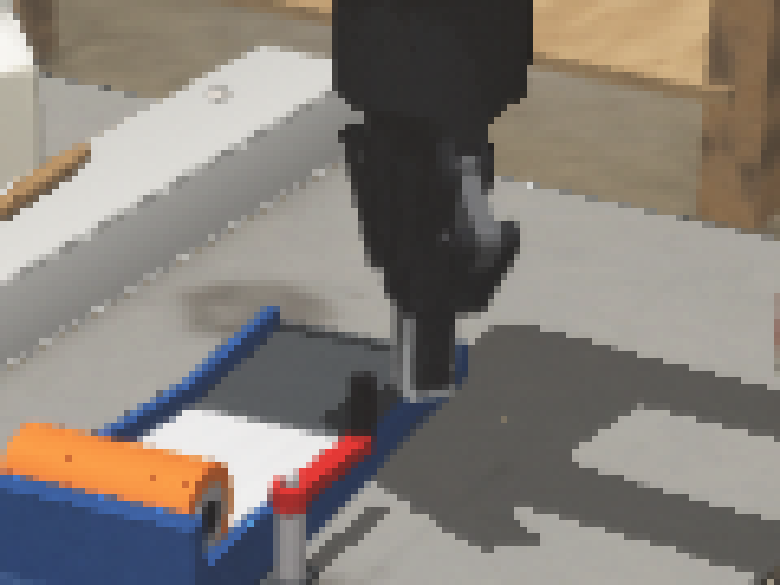

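The tip is at crop (427,397), level with the pin's middle (pin at crop (362,405)) and just behind it. Starting the arc push.

Emit:
step_arm(
  increments=[
    [[0,0,0],[3,0,0],1],
    [[0,0,0],[3,0,0],1],
    [[0,0,0],[2.5,3,0],1],
    [[0,0,0],[2.8,2.9,0],1],
    [[0,0,0],[3,2.7,0],1],
    [[0,0,0],[3.1,2.4,0],1],
    [[0,0,0],[3.3,2.2,0],1],
    [[0,0,0],[3.5,2,0],1],
  ],
)

```text
t: 14.52
ee_pos: [0.4599, 0.0086, 0.0191]
ee_rot: [-3.141, -0.0, 0.904]
ft_force: [1.4, -0.8, -0.4]
gripper_width: -0.0
gripper_force: 0.5
```

```bash
cat > kp.py <<'E'
from plan import *
from h import *
where()
for n in("top","side"):
    f=robot.grab_frame(n);P,M=masks(f)
    q=P[M["red"]&(P[...,0]>.42)&(P[...,2]>.03)&(P[...,2]<.055)]; r=np.c_[(q[:,:2]-C)@ex,(q[:,:2]-C)@ey]*1000
    if len(r)<8: print(n,"few red");continue
    (x,y),_,_=cv2.minAreaRect(r.astype(np.float32)); v=cv2.fitLine(r.astype(np.float32),cv2.DIST_L2,0,.01,.01).ravel()
    print(n,len(r),"red mean",r.mean(0).round(1),"ext",r.min(0).round(1),r.max(0).round(1),"line deg",np.degrees(np.arctan2(v[1],v[0])).round(1))
E
python3 kp.py; python3 look.py | grep roller
```

```text
t 14.5167 ramp -17.6 53.3 z 19.1 rot [-3.141 -0.     0.904] F [ 1.4 -0.8 -0.4] w -1.1301499997892657e-05
top 35 red mean [45.1 57.7] ext [36.5 48.8] [54.7 64.1] line deg 15.0
side 49 red mean [34.6 54.9] ext [-3.6 39.6] [58.3 63.7] line deg 14.8
top roller x ext [58.4 79.1 99.2] y [-38.8  37.1] top z 0.0653 n 707
side roller x ext [68.9 89.6 99.7] y [-38.6  38.4] top z 0.0623 n 263
```

Emit:
step_arm(
  increments=[
    [[0,0,0],[3.6,1.7,0],1],
    [[0,0,0],[3.7,1.4,0],1],
    [[0,0,0],[3.8,1.2,0],1],
    [[0,0,0],[3.9,0.9,0],1],
    [[0,0,0],[3.9,0.6,0],1],
    [[0,0,0],[4,0.3,0],1],
    [[0,0,0],[4,0,0],1],
    [[0,0,0],[4,-0.3,0],1],
  ],
)

```text
t: 15.38
ee_pos: [0.4834, 0.0296, 0.0191]
ee_rot: [-3.142, -0.0, 0.904]
ft_force: [-0.1, -1.1, -0.7]
gripper_width: -0.0005
gripper_force: 0.2
```

```bash
python3 kp.py; python3 look.py | grep roller
```

```text
t 15.3833 ramp 0.5 27.4 z 19.1 rot [-3.142 -0.     0.904] F [-0.1 -1.1 -0.7] w -0.00048171296034091825
top few red
side 59 red mean [39.8 43.6] ext [14.4 17.7] [59.  65.2] line deg 47.7
top roller x ext [58.7 79.5 99.1] y [-38.6  37. ] top z 0.0649 n 693
side roller x ext [66.2 89.7 99.4] y [-39.2  37.8] top z 0.0622 n 265look.py:9: RuntimeWarning: Mean of empty slice.
  q=P[M["red"]&(P[...,0]>.42)&(P[...,2]>.03)];print(" red ctr",((q[:,:2]-C)@ex).mean()*1000,((q[:,:2]-C)@ey).mean()*1000)
  ret = ret.dtype.type(ret / rcount)
```

Emit:
step_arm(
  increments=[
    [[0,0,0],[3.9,-0.5,0],1],
    [[0,0,0],[3.9,-0.8,0],1],
    [[0,0,0],[3.8,-1.1,0],1],
    [[0,0,0],[3.7,-1.4,0],1],
    [[0,0,0],[3.6,-1.6,0],1],
    [[0,0,0],[3.5,-1.9,0],1],
    [[0,0,0],[3.4,-2.2,0],1],
    [[0,0,0],[3.2,-2.4,0],1],
  ],
)

```text
t: 16.25
ee_pos: [0.4918, 0.0599, 0.0191]
ee_rot: [-3.142, -0.0, 0.904]
ft_force: [0.1, 0.2, -0.2]
gripper_width: -0.0
gripper_force: 0.2
```

```bash
python3 kp.py; python3 look.py 2>/dev/null| grep roller
```

```text
t 16.25 ramp 29.5 15.5 z 19.1 rot [-3.142 -0.     0.904] F [ 0.1  0.2 -0.2] w -4.058957258648563e-05
top 36 red mean [46.9 54.7] ext [41.2 42.4] [54.8 64.2] line deg 70.4
side 50 red mean [50.7 46.5] ext [38.1  8.7] [58.9 65.4] line deg 72.7
top roller x ext [58.4 65.5 70.8] y [-36.1  28.4] top z 0.0625 n 71
side roller x ext [54.9 89.7 99.2] y [-39.3  38.4] top z 0.0624 n 268
```

Emit:
step_arm(
  increments=[
    [[0,0,0],[3,-2.6,0],1],
    [[0,0,0],[2.8,-2.8,0],1],
    [[0,0,0],[2,-2,0],1],
    [[0,0,0],[2,-2,0],1],
    [[0,0,0],[1,-1,0],1],
    [[0,0,0],[1,-1,0],1],
    [[0,0,0],[0,0,0],1],
  ],
)

```text
t: 17.03
ee_pos: [0.4898, 0.0723, 0.0191]
ee_rot: [3.139, 0.005, 0.904]
ft_force: [-1.9, -19.0, 3.0]
gripper_width: -0.0003
gripper_force: 8.0
```

```bash
python3 kp.py; python3 look.py 2>/dev/null| grep roller
```

```text
t 17.0333 ramp 42.1 16.0 z 19.1 rot [3.139 0.005 0.904] F [ -1.9 -19.    3. ] w -0.00030281580863465555
top 50 red mean [47.8 50.1] ext [41.5 33. ] [54.7 64.1] line deg 89.4
side 44 red mean [53.6 51. ] ext [45.  30.7] [58.4 64.6] line deg 85.2
top roller x ext [73.8 85.7 92.2] y [-32.6  31.2] top z 0.0653 n 136
side roller x ext [63.9 89.1 99.2] y [-40.   38.3] top z 0.0617 n 267
```

The push force has risen to 19 N and the arm line reads 89°, so the keeper is at its end stop. Retreating downhill and then up.

Emit:
step_arm(
  increments=[
    [[0,0,0],[-3,3,0],1],
    [[0,0,0],[-5,5,0],1],
    [[0,0,0],[-8,8,-5],1],
    [[0,0,0],[-10,10,-20],1],
    [[0,0,0],[-10,10,-30],1],
    [[0,0,0],[-15,15,-30],1],
    [[0,0,0],[-20,20,-30],1],
    [[0,0,0],[-20,20,-30],1],
  ],
)

```text
t: 17.9
ee_pos: [0.5052, -0.0531, 0.1661]
ee_rot: [3.141, -0.001, 0.905]
ft_force: [1.2, -0.8, 0.6]
gripper_width: 0.0005
gripper_force: 0.0
```

Emit:
step_arm(
  increments=[
    [[0,0,0],[-20,20,-10],1],
    [[0,0,0],[-20,20,0],1],
    [[0,0,0],[-20,20,0],1],
    [[0,0,0],[-20,20,0],1],
    [[0,0,0],[0,0,0],1],
    [[0,0,0],[0,0,0],1],
  ],
)

```text
t: 18.4
ee_pos: [0.5185, -0.166, 0.1743]
ee_rot: [-3.141, -0.0, 0.901]
ft_force: [-0.6, 0.8, 0.1]
gripper_width: -0.0002
gripper_force: 0.0
```

```bash
python3 kp.py; python3 look.py 2>/dev/null| grep roller; python3 - <<'E'
from plan import *
import cv2
a=[]
for n,s in(("side",np.s_[200:290,250:370]),("top",np.s_[165:255,280:400])):
    f=robot.grab_frame(n); a.append(cv2.resize(f["img"][s][:,:,::-1],(400,300),interpolation=cv2.INTER_NEAREST))
cv2.imwrite("pics/end.png",np.hstack(a))
E
```

```text
t 18.4 ramp -197.9 15.8 z 174.3 rot [-3.141 -0.     0.901] F [-0.6  0.8  0.1] w -0.00021750689753591428
top 112 red mean [48.1 35.7] ext [41.5  6.9] [54.9 64.1] line deg 89.9
side 47 red mean [52.4 50.1] ext [41.8 29.5] [59.1 64.4] line deg 78.7
top roller x ext [58.5 79.1 99.2] y [-38.8  37.5] top z 0.065 n 712
side roller x ext [62.  89.8 99.6] y [-39.7  37.8] top z 0.0621 n 264
```

View pics/end.png

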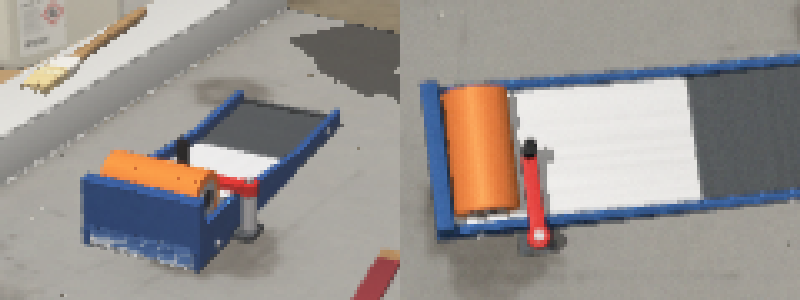

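The final picture shows the roller square in the pocket against the stop (top half, around (482,150)). The keeper lies square across behind it, from the pivot at (538,236) to the pin at (530,148), and the arm is clear.

```bash
python3 -c "
from station import robot
print(robot.sign_off())"
```

```text
the job is handed in; nothing more can be done
None
```

The job is handed in: in the last images the roller sits square in the pocket against the stop, the keeper is at its end stop across the ramp (about 90°), and the arm is clear; no verdict came back.

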